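# Click the bush box shut

### The arm

A 7-joint arm with a two-finger parallel gripper is mounted at the origin on the work surface. World frame = base frame: x ahead of the robot, y to its left, z up, the work surface at z = 0. Lengths are in m, angles in rad, forces in N, time in s.
With the tool pointing down it reaches from about 0.425 to 0.925 m from the base axis. Payload 6.8 kg.
Tool frame: the origin (TCP) lies on the mounting face of the last link; the fingertips stand 173 mm ahead of it and the grasp point (between the pads) lies ahead of it (env.pinch_z is the z of the grasp point in the tool frame, in m); z points along the fingers, y is the direction in which the jaws open and shut (so a half turn about z gives the same grasp; the last joint's range is limited). The gripper opens to 85 mm and grips with 20 to 120 N. Pads are 22 mm wide; open, the fingers measure 114 mm over their backs; the gripper's body (76 mm by 85 mm) begins 54 mm behind the grasp point. The pads swing forward as they close: fully open they stand 13 mm farther back than shut.
Start: joints at [1.217, 0.477, 0.022, 1.555, -0.011, 1.109, -0.083], TCP at [0.164, -0.655, 0.405] pointing down, gripper open.
Joint ranges: [-2.96, 2.96], [-0.34, 2.1], [-1.41, 1.46], [0.24, 2.44], [-1.37, 4.51], [0.17, 1.92], [-2.96, 2.96]. Speed limits (rad/s): [2.39, 2.39, 3.14, 3.14, 3.14, 3.14, 3.14].

### API

Orientations are given as a unit quaternion [w, x, y, z].
In Python, from workcell import env, eyes, models gives the robot as it stands. The module is installed in compiled form; this text tells all that it offers.
- The arm moves only by the tool play_rows, never from a script. Its arguments are lists of equal length, an entry for each row: "slide": the shift along the tool's x, y, z in mm, a list of three; "spin": the turn about the tool's z in degrees; "hand": the finger opening in mm, from 0 to 85.4. A call has 1 to 5 rows; each row is the pose to reach, as a shift and turn from the pose commanded when the call began, along the tool's axes at that moment; what a row does not reach only later rows make up. A row lasts 1/10 s, in which the tool goes at most 50 mm and 8.59 degrees, less where a joint would pass 70% of its speed; a pose out of reach is approached as far as the arm can. A call with a gripper value outside its range is refused whole. The fingers move at their own pace and stop on an object; "newtons" is the grip in N (left out, the last holds). Time passes only in rows, so rows that repeat a pose let the fingers close. It gives the time, the measured TCP pose, the force and the opening at its end, in the units of the state.
- env.read_state(): the state, without advancing time (a new reading comes with each control period).
- eyes.capture(name): name is "side" or "top"; returns a dict with "pixels" (480x640x3 uint8, red, green, blue), "depth" (480x640 float32, m along the optical axis (not along the pixel's ray), 0 where there is no reading), "fx", "fy", "cx", "cy" (pixels), "R" (3x3) and "t" (3): a world point X has camera coordinates R X + t. Camera axes: x right, y down, z forward; pixel columns grow to the right and rows downward; lengths in m; the calibration is good to about 2 mm. A picture is of the moment at which its call begins.
- env.job_done(): hands the job in, once; it reports no verdict.
Trained networks look in a picture, given as the dict that the camera call returned (one of the last four; its "shot" number tells which), for a name from the list of things; names that differ only in an ending like _2 or _b are one class to them, and where a whole thing is asked for, a point or a joint stands for the part that bears it (a point fixed in the world has none). Each returns a list of dicts, best first, with "p" (0 to 1); they miss things now and then, are a little off and sometimes report something else, mostly with a low value. They report only what shows in the picture. A call takes as long as a camera call.
- models.silhouettes(picture, target): "pixels" (480x640 bool, what is visible of it) and "bbox" ([left, top, right, bottom] in pixels, round what is visible of it).
The state is a dict: "clock": time; "qpos": joint angles; "joint_velocities": joint speeds; "effort": joint torques, N m; "eef_pos": TCP position; "eef_rot": TCP orientation; "ft_force": force on the tool from outside, world axes, zero at the start; "torque": the same for the moment, N m; "grip_width": finger opening in m.
Only numpy, scipy, OpenCV 4.12 (cv2) and the standard library are available. Lean on these libraries where they do the work, as an engineer would, in place of code of your own. Each camera call takes 0.05 s, during which the arm holds its last target.

### The job

Of the two slide-cover boxes screwed to the bench, one has a steel bush standing in it. Slide that box's cover shut along its rails until its spring tab clicks down behind the ledge, and let go; leave the bush inside and leave the empty box open.

Things in the scene. Friction and masses are not known exactly. Their poses are not given: they have to be found in the camera images.
- cover_rib (a point): Centre of the top (84.5 mm above the bench) of the black rib across the aluminium cover of the box with the bush. The rib is 12 mm thick along the slide, 44 wide, 30 high; the cover round it is flat for 40 mm each way, between low rails 74 mm apart (tops at 59 mm). Moves with the cover. x: level, along the rails in the CLOSING direction, away from the robot; y along the rib, z up.
- cover (a joint): Opening of that captive cover in m: 0 = end stop, closed; 0.060 to 0.085 at the start, growing against the rib's x. From about 0.024 the hook of the cover's springy front tab climbs the ledge on the box's front wall (push 5 to 12 N; 2 N elsewhere); at about 0.012 it snaps down behind it and the cover is held between 0 and 0.010.
- bush: Plain steel tube, 34 mm in diameter, 34 mm high, 16 mm bore, 150 g, standing in the open far end of the box to be shut (grey, 160 x 90 x 50 mm, fixed to the bench). Origin: centre of its underside, z along the bore.
- spare_cover (a joint): The same opening value, in m, of the cover of the other box, identical but empty; 0.060 to 0.085 at the start. It is to stay open.

How it is judged:
By the outcome, as a careful person would: the job done as asked, in the order asked, and still so for the second after the job is handed in, with the robot touching nothing.
It also fails if it takes over 29 s, if anything falls off the work surface, if the arm or the gripper's body presses on something with over 40 N, if the wrist force passes 120 N, or if a joint passes its speed limit or range.

## Working session

There is one attempt and no reset: what is moved stays moved. The work goes in short steps, Python scripts to look and compute and a tool call to move; the robot and the scene stay as the last step left them, time stands still between calls to the robot, and variables do not carry over. Pictures are saved under pics/ and viewed, and the job is handed in when it is done.

Besides the shell and the picture viewer there is one more tool, called after "Call:" by a JSON object that holds its "fn" and its "kwargs", one argument or row to a line. play_rows: Moves the arm, as the interface text tells. Its arguments: {"type":"object","properties":{"slide":{"type":"array","items":{"type":"array","items":{"type":"number"}}},"spin":{"type":"array","items":{"type":"number"}},"hand":{"type":"array","items":{"type":"number"}},"newtons":{"type":"number"}},"required":["slide","spin","hand"]}

```bash
mkdir -p pics; cat > h.py <<'E'
import numpy as np, cv2
from workcell import env, eyes, models
def world(c,m=None):
    v,u=np.mgrid[0:480,0:640]; d=c["depth"]
    P=np.stack([(u-c["cx"])/c["fx"]*d,(v-c["cy"])/c["fy"]*d,d],-1)
    return (P-np.array(c["t"]))@np.array(c["R"])
def save(c,n): cv2.imwrite("pics/"+n,c["pixels"][:,:,::-1])
E
python3 - <<'E'
from h import *
s=env.read_state(); print(s["clock"],s["eef_pos"],s["eef_rot"],s["grip_width"],env.pinch_z,s["ft_force"])
for n in ("top","side"):
    c=eyes.capture(n); save(c,n+"1.png"); W=world(c)
    for t in ("cover_rib","cover","bush","spare_cover"):
        for r in models.silhouettes(c,t)[:3]:
            m=r["pixels"]&(c["depth"]>0); print(n,t,round(r["p"],2),r["bbox"],np.median(W[m],0).round(3) if m.any() else None)
E
```

```text
0.0 [ 0.16420613 -0.65444042  0.40371446] [-9.00723751e-04  9.92452548e-01  1.22625838e-01 -1.78881140e-04] 0.08554357254218548 0.1547 [ 0.64312429 -1.00916546  0.23389882]
top cover_rib 0.71 [416.4, 279.9, 488.5, 393.8] [ 0.475 -0.183  0.054]
top cover 0.91 [412.7, 282.5, 488.9, 396.8] [ 0.475 -0.183  0.054]
top bush 0.64 [456.0, 257.0, 482.6, 278.6] [ 0.588 -0.214  0.037]
top spare_cover 0.81 [221.1, 263.3, 274.1, 373.3] [0.497 0.126 0.054]
side cover_rib 0.62 [369.9, 158.6, 467.0, 203.1] [ 0.474 -0.179  0.056]
side cover 0.89 [374.3, 153.7, 469.9, 204.8] [ 0.474 -0.18   0.056]
side bush 0.55 [347.9, 162.5, 368.7, 176.6] [ 0.586 -0.217  0.04 ]
side spare_cover 0.61 [353.8, 305.4, 484.1, 365.5] [0.499 0.131 0.055]
```

View pics/top1.png

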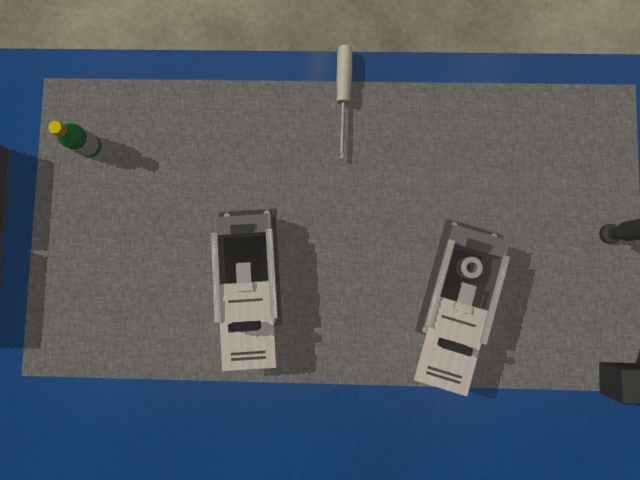

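View pics/side1.png

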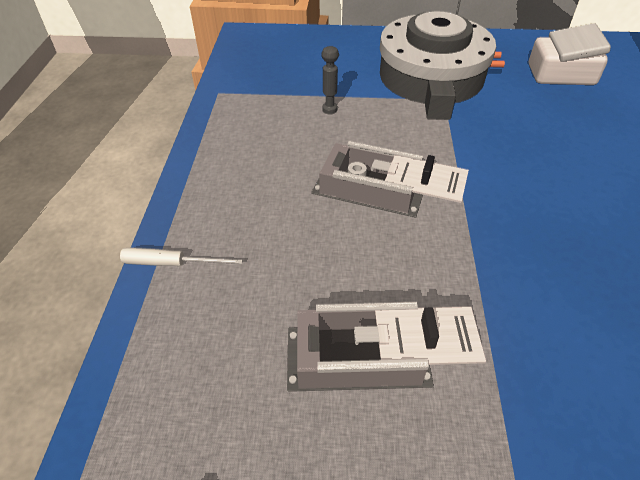

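```bash
cat > m.py <<'E'
from h import *
from scipy.spatial.transform import Rotation as Ro
def rib(n,tag=None):
    c=eyes.capture(n); W=world(c); 
    if tag: save(c,tag)
    d=c["depth"]>0; im=c["pixels"].astype(int)
    m=d&(abs(W[...,0]-.49)<.14)&(abs(W[...,1]+.18)<.09)&(W[...,2]>.079)&(W[...,2]<.090)
    P=W[m]; print(n,"rib top n",len(P), "med rgb",np.median(im[m],0) if len(P) else None)
    r=cv2.minAreaRect((P[:,:2]*1000).astype(np.float32)); print(r, P.mean(0).round(4), np.median(P[:,2]))
    return c,W
E
python3 - <<'E'
from m import *
for n in ("top","side"):
    c,W=rib(n)
    d=c["depth"]>0
    for lo,hi in((.048,.0565),(.0565,.062)):
        m=d&(abs(W[...,0]-.49)<.14)&(abs(W[...,1]+.18)<.09)&(W[...,2]>lo)&(W[...,2]<hi)
        r=cv2.minAreaRect((W[m][:,:2]*1000).astype(np.float32));print(lo,m.sum(),r,cv2.boxPoints(r).round(0).tolist())
    r=models.silhouettes(c,"cover")[0]["pixels"]&d; rr=cv2.minAreaRect((W[r&(W[...,2]<.06)&(W[...,2]>.045)][:,:2]*1000).astype(np.float32)); print("cover",rr,cv2.boxPoints(rr).round().tolist())
s=env.read_state(); R=Ro.from_quat(np.roll(s["eef_rot"],-1)).as_matrix(); print(R.round(3))
E
```

```text
top rib top n 271 med rgb [49. 47. 45.]
((472.8343505859375, -180.8174591064453), (44.444847106933594, 12.066823959350586), 74.94802856445312) [ 0.4731 -0.1803  0.083 ] 0.08298880423476399
0.048 5000 ((524.9555053710938, -195.40020751953125), (95.06552124023438, 238.6359100341797), 74.44959259033203) [[397.0, -209.0], [627.0, -273.0], [653.0, -182.0], [423.0, -118.0]]
0.0565 1577 ((515.56396484375, -192.79437255859375), (94.79242706298828, 212.5640411376953), 74.89413452148438) [[401.0, -211.0], [606.0, -266.0], [631.0, -175.0], [425.0, -119.0]]
cover ((486.72283935546875, -184.87306213378906), (82.19529724121094, 159.48350524902344), 74.82582092285156) [[399.0, -204.0], [553.0, -245.0], [574.0, -166.0], [421.0, -124.0]]
side rib top n 145 med rgb [38. 35. 35.]
((472.1825866699219, -180.97186279296875), (46.96455383300781, 11.7777681350708), 73.93745422363281) [ 0.4731 -0.1775  0.0847] 0.0850297843604296
0.048 2498 ((525.9644775390625, -192.27066040039062), (95.13927459716797, 240.12283325195312), 73.3853530883789) [[397.0, -204.0], [627.0, -272.0], [655.0, -181.0], [425.0, -112.0]]
0.0565 1369 ((518.2074584960938, -193.8000946044922), (99.02455139160156, 224.1728515625), 75.1069107055664) [[397.0, -213.0], [614.0, -270.0], [639.0, -175.0], [423.0, -117.0]]
cover ((485.92449951171875, -183.95156860351562), (82.9302978515625, 157.56773376464844), 74.17303466796875) [[399.0, -202.0], [550.0, -245.0], [573.0, -166.0], [421.0, -123.0]]
[[ 0.97   0.243  0.   ]
 [ 0.243 -0.97  -0.   ]
 [-0.     0.    -1.   ]]
```

The picture shows the right-hand box (top view, bush ring at 470,268, rib at 456,347) holds the bush; the left-hand box is empty. The rib top is at about (0.473, -0.180), z 0.083–0.085, and its closing direction is about -15.2° from world x. I'll grip the rib across its 12 mm thickness, with tool y along the slide.

Call:
{"fn": "play_rows", "kwargs": {
  "slide": [
    [33, -31, 0],
    [66, -62, 0],
    [99, -93, 0],
    [132, -124, 0],
    [165, -155, 0]
  ],
  "spin": [-6, -12, -18, -24, -30],
  "hand": [40, 40, 40, 40, 40]
}}

```text
clock: 1.2
eef_pos: [0.2873, -0.4626, 0.405]
eef_rot: [0.0, 0.926, 0.377, 0.0]
ft_force: [1.6, -1.3, 1.1]
grip_width: 0.0404
```

```bash
cat > d.py <<'E'
from m import *
import sys
# world target for tool, yaw of tool y
def delta(p,yaw):
    s=env.read_state(); R=Ro.from_quat(np.roll(s["eef_rot"],-1)).as_matrix()
    cur=np.degrees(np.arctan2(R[1,1],R[0,1]))
    print("t",s["clock"],"pos",s["eef_pos"].round(4),"w",round(s["grip_width"],4),"F",s["ft_force"].round(1),"tool",(R.T@(np.array(p)-s["eef_pos"])*1000).round(1),"spin",round(-(yaw-cur),2))
    print("z axis",R[:,2].round(3))
E
python3 -c "
from d import *
delta((.473,-.180,.30),-15.2)"
```

```text
t 1.2 pos [ 0.2873 -0.4626  0.405 ] w 0.0404 F [ 1.6 -1.3  1.1] tool [330.3 -72.5 104.8] spin -30.48
z axis [ 0.    -0.001 -1.   ]
```

Call:
{"fn": "play_rows", "kwargs": {
  "slide": [
    [45, -10, 0],
    [90, -20, 0],
    [135, -30, 0],
    [180, -39, 0],
    [225, -49, 0]
  ],
  "spin": [-6, -12, -18, -24, -30],
  "hand": [40, 40, 40, 40, 40]
}}

```text
clock: 1.7
eef_pos: [0.4149, -0.2709, 0.4052]
eef_rot: [0.001, 0.797, 0.604, 0.0]
ft_force: [0.9, 1.1, -0.2]
grip_width: 0.0403
```

```bash
python3 -c "
from d import *
delta((.473,-.180,.30),-15.2)"
```

```text
t 1.7 pos [ 0.4149 -0.2709  0.4052] w 0.0403 F [ 0.9  1.1 -0.2] tool [103.3  31.3 105.1] spin -0.49
z axis [ 0.001 -0.001 -1.   ]
```

Call:
{"fn": "play_rows", "kwargs": {
  "slide": [
    [45, 13, 0],
    [85, 27, 20],
    [100, 30, 60],
    [100, 30, 95],
    [100, 30, 95]
  ],
  "spin": [0, 0, 0, 0, 0],
  "hand": [40, 40, 40, 40, 40]
}}

```text
clock: 2.2
eef_pos: [0.4688, -0.1836, 0.306]
eef_rot: [-0.003, 0.798, 0.603, -0.002]
ft_force: [-0.9, -0.2, 0.0]
grip_width: 0.0402
```

```bash
python3 -c "
from d import *
delta((.473,-.180,.235),-15.2)
c=eyes.capture('side');save(c,'side2.png');cv2.imwrite('pics/side2c.png',cv2.resize(c['pixels'][60:260,260:520,::-1],None,fx=3,fy=3))"
```

```text
t 2.2 pos [ 0.4688 -0.1836  0.306 ] w 0.0402 F [-0.9 -0.2  0. ] tool [ 4.6  3.6 71. ] spin -0.62
z axis [-0.008  0.003 -1.   ]
```

View pics/side2c.png

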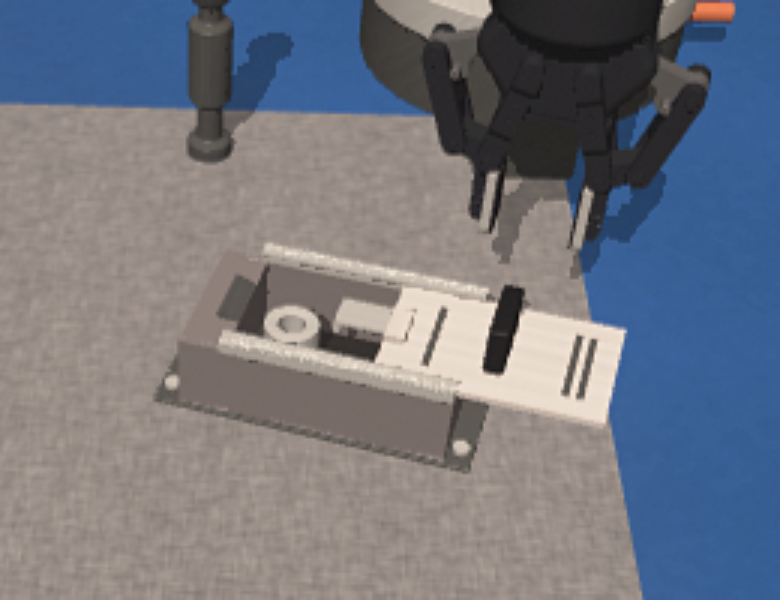

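The jaws stand open across the rib, and the rib is visible below them at crop (505,330). Descending.

Call:
{"fn": "play_rows", "kwargs": {
  "slide": [
    [3, 2, 15],
    [3, 2, 30],
    [3, 2, 40],
    [3, 2, 40],
    [3, 2, 40]
  ],
  "spin": [0, 0, 0, 0, 0],
  "hand": [40, 40, 40, 40, 40]
}}

```text
clock: 2.75
eef_pos: [0.4734, -0.1825, 0.2703]
eef_rot: [0.0, 0.798, 0.602, 0.0]
ft_force: [-1.0, 0.2, 0.4]
grip_width: 0.0399
```

```bash
python3 -c "
from d import *
delta((.473,-.180,.235),-15.2)"
```

```text
t 2.75 pos [ 0.4734 -0.1825  0.2703] w 0.0399 F [-1.   0.2  0.4] tool [ 2.3 -1.1 35.3] spin -0.75
z axis [ 0.001 -0.    -1.   ]
```

Call:
{"fn": "play_rows", "kwargs": {
  "slide": [
    [2, -1, 15],
    [2, -1, 28],
    [2, -1, 35],
    [2, -1, 35],
    [2, -1, 35]
  ],
  "spin": [-0.5, -0.5, -0.5, -0.5, -0.5],
  "hand": [40, 40, 40, 40, 40]
}}

```text
clock: 3.25
eef_pos: [0.4729, -0.1801, 0.2348]
eef_rot: [0.0, 0.796, 0.606, 0.0]
ft_force: [-0.2, 0.3, 0.2]
grip_width: 0.0401
```

```bash
python3 -c "
from d import *
delta((.473,-.180,.235),-15.2)
c=eyes.capture('side');cv2.imwrite('pics/side3c.png',cv2.resize(c['pixels'][60:260,260:520,::-1],None,fx=3,fy=3))"
```

```text
t 3.25 pos [ 0.4729 -0.1801  0.2348] w 0.0401 F [-0.2  0.3  0.2] tool [ 0.1  0.1 -0.2] spin -0.23
z axis [ 0.  0. -1.]
```

View pics/side3c.png

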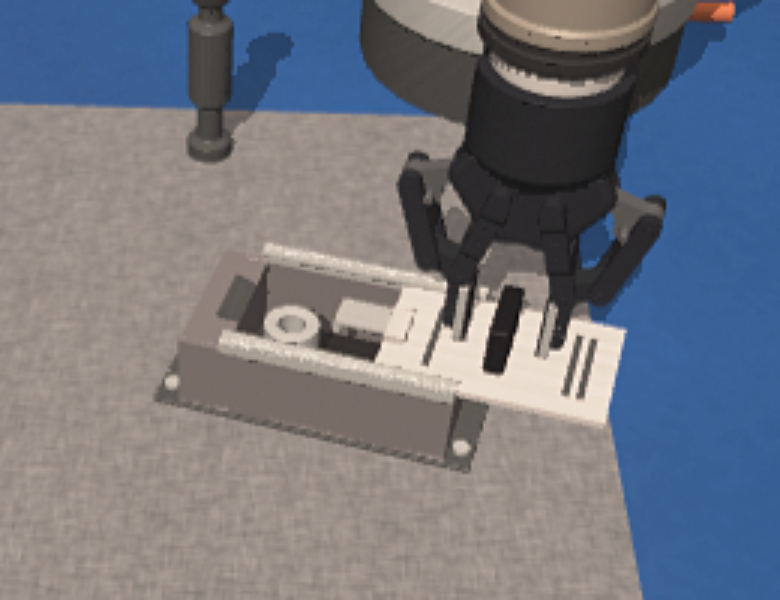

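Both fingers straddle the rib (crop 505,330), with the fingertips low at (460,335) and (545,350). Closing.

Call:
{"fn": "play_rows", "kwargs": {
  "slide": [
    [0, 0, 0],
    [0, 0, 0],
    [0, 0, 0],
    [0, 0, 0],
    [0, 0, 0]
  ],
  "spin": [0, 0, 0, 0, 0],
  "hand": [8, 8, 8, 8, 8],
  "newtons": 30
}}

```text
clock: 3.8
eef_pos: [0.4729, -0.1801, 0.2352]
eef_rot: [0.0, 0.796, 0.606, 0.0]
ft_force: [-1.3, 0.5, 6.0]
grip_width: 0.0114
```

```bash
python3 -c "
from d import *
delta((.473,-.180,.235),-15.2)
c=eyes.capture('side');cv2.imwrite('pics/side4c.png',cv2.resize(c['pixels'][60:260,260:520,::-1],None,fx=3,fy=3))"
```

```text
t 3.8 pos [ 0.4729 -0.1801  0.2352] w 0.0114 F [-1.3  0.5  6. ] tool [0.1 0.  0.2] spin -0.22
z axis [ 0.001 -0.    -1.   ]
```

View pics/side4c.png

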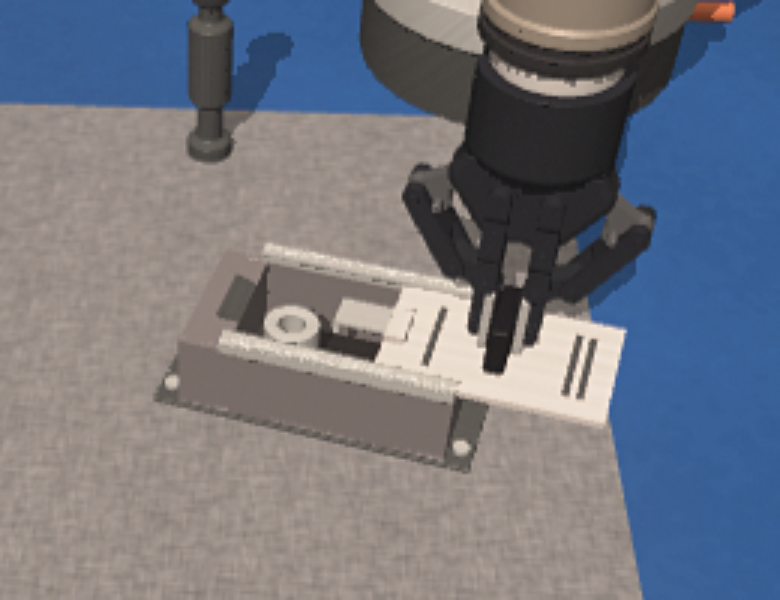

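Call:
{"fn": "play_rows", "kwargs": {
  "slide": [
    [0, 5, 0],
    [0, 13, 0],
    [0, 21, 0],
    [0, 29, 0],
    [0, 35, 0]
  ],
  "spin": [0, 0, 0, 0, 0],
  "hand": [8, 8, 8, 8, 8],
  "newtons": 40
}}

```text
clock: 4.35
eef_pos: [0.507, -0.1895, 0.2352]
eef_rot: [0.0, 0.796, 0.606, 0.0]
ft_force: [-0.5, -0.0, 6.9]
grip_width: 0.0111
```

```bash
python3 -c "
from d import *
delta((.473,-.180,.235),-15.2)
c=eyes.capture('side');cv2.imwrite('pics/side5c.png',cv2.resize(c['pixels'][60:260,260:520,::-1],None,fx=3,fy=3))"
```

```text
t 4.35 pos [ 0.507  -0.1895  0.2352] w 0.0111 F [-0.5 -0.   6.9] tool [  0.1 -35.3   0.2] spin -0.22
z axis [ 0. -0. -1.]
```

View pics/side5c.png

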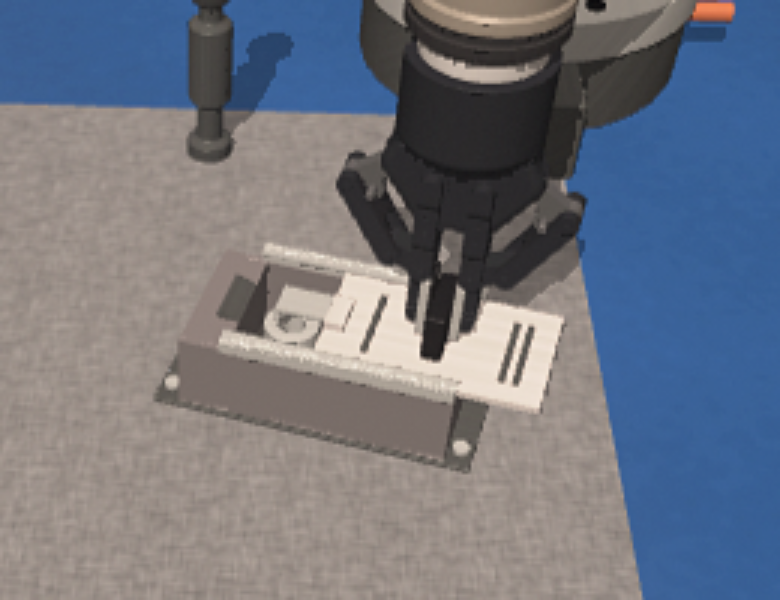

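The cover follows the hand (35 mm moved), the bush is still in the box, and there is little resistance. Continuing.

Call:
{"fn": "play_rows", "kwargs": {
  "slide": [
    [0, 5, 0],
    [0, 10, 0],
    [0, 15, 0],
    [0, 20, 0],
    [0, 23, 0]
  ],
  "spin": [0, 0, 0, 0, 0],
  "hand": [8, 8, 8, 8, 8]
}}

```text
clock: 4.9
eef_pos: [0.5286, -0.1954, 0.2352]
eef_rot: [-0.0, 0.796, 0.606, -0.0]
ft_force: [-6.4, 1.1, 12.3]
grip_width: 0.0112
```

```bash
python3 -c "
from d import *
delta((.473,-.180,.235),-15.2)
c=eyes.capture('side');cv2.imwrite('pics/side6c.png',cv2.resize(c['pixels'][60:260,260:520,::-1],None,fx=3,fy=3))"
```

```text
t 4.9 pos [ 0.5286 -0.1954  0.2352] w 0.0112 F [-6.4  1.1 12.3] tool [  0.1 -57.7   0.2] spin -0.22
z axis [-0.001 -0.    -1.   ]
```

View pics/side6c.png

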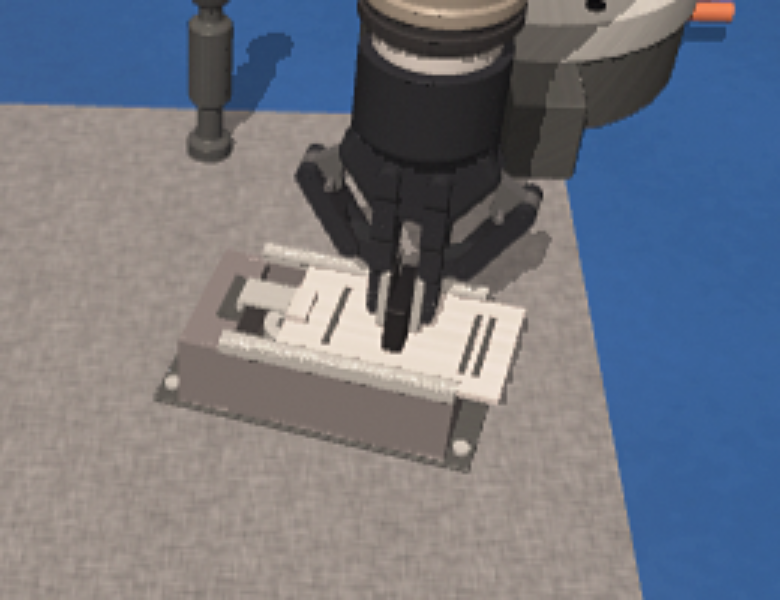

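Call:
{"fn": "play_rows", "kwargs": {
  "slide": [
    [0, 3, 0],
    [0, 6, 0],
    [0, 9, 0],
    [0, 11, 0],
    [0, 12, 0]
  ],
  "spin": [0, 0, 0, 0, 0],
  "hand": [8, 8, 8, 8, 8]
}}

```text
clock: 5.45
eef_pos: [0.5394, -0.1983, 0.2352]
eef_rot: [-0.001, 0.796, 0.606, -0.001]
ft_force: [-3.2, 0.7, 8.3]
grip_width: 0.0115
```

```bash
python3 -c "
from d import *
delta((.473,-.180,.235),-15.2)
c=eyes.capture('side');cv2.imwrite('pics/side7c.png',cv2.resize(c['pixels'][60:260,260:520,::-1],None,fx=3,fy=3))"
```

```text
t 5.45 pos [ 0.5394 -0.1983  0.2352] w 0.0115 F [-3.2  0.7  8.3] tool [  0.  -68.9   0.4] spin -0.22
z axis [-0.002 -0.    -1.   ]
```

View pics/side7c.png

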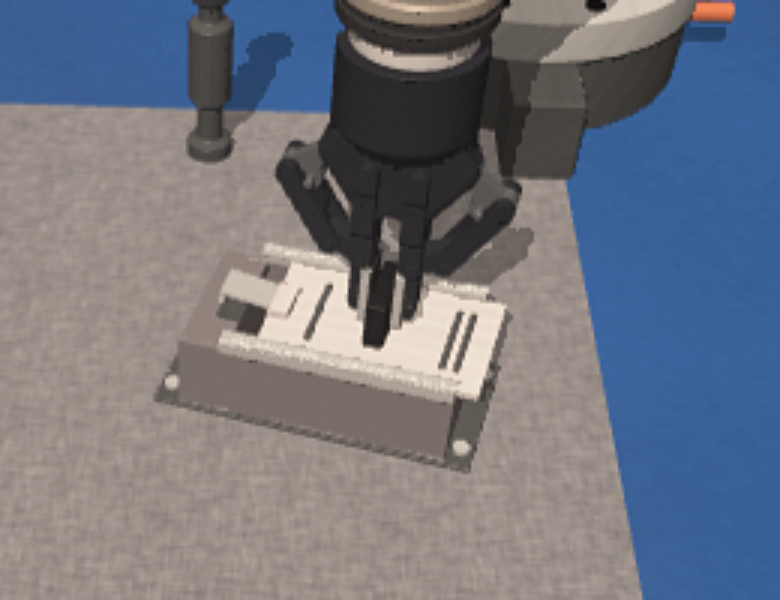

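Call:
{"fn": "play_rows", "kwargs": {
  "slide": [
    [0, 2, 0],
    [0, 4, 0],
    [0, 5, 0],
    [0, 5, 0]
  ],
  "spin": [0, 0, 0, 0],
  "hand": [8, 8, 8, 8]
}}

```text
clock: 5.9
eef_pos: [0.5453, -0.2001, 0.2352]
eef_rot: [0.0, 0.796, 0.606, 0.0]
ft_force: [-0.4, 0.1, 7.3]
grip_width: 0.0111
```

```bash
python3 -c "
from d import *
delta((.473,-.180,.235),-15.2)
c=eyes.capture('side');cv2.imwrite('pics/side8c.png',cv2.resize(c['pixels'][60:260,260:520,::-1],None,fx=3,fy=3))"
```

```text
t 5.9 pos [ 0.5453 -0.2001  0.2352] w 0.0111 F [-0.4  0.1  7.3] tool [  0.1 -75.1   0.1] spin -0.22
z axis [ 0.001 -0.    -1.   ]
```

View pics/side8c.png

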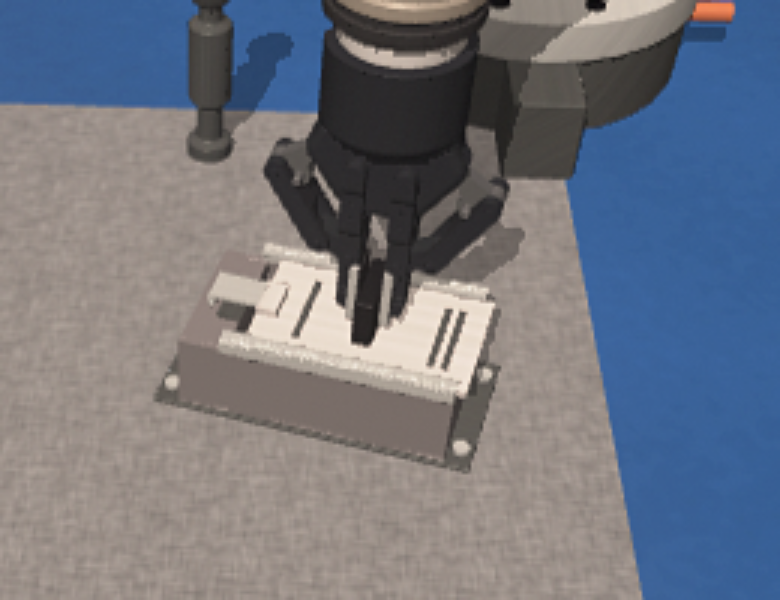

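Call:
{"fn": "play_rows", "kwargs": {
  "slide": [
    [0, 2, 0],
    [0, 4, 0],
    [0, 5, 0],
    [0, 5, 0]
  ],
  "spin": [0, 0, 0, 0],
  "hand": [8, 8, 8, 8]
}}

```text
clock: 6.35
eef_pos: [0.5502, -0.2014, 0.2352]
eef_rot: [0.0, 0.796, 0.606, 0.0]
ft_force: [-1.0, 0.4, 7.4]
grip_width: 0.011
```

```bash
python3 -c "
from d import *
delta((.473,-.180,.235),-15.2)
c=eyes.capture('side');cv2.imwrite('pics/side9c.png',cv2.resize(c['pixels'][60:260,260:520,::-1],None,fx=3,fy=3))"
```

```text
t 6.35 pos [ 0.5502 -0.2014  0.2352] w 0.011 F [-1.   0.4  7.4] tool [  0.1 -80.1   0.2] spin -0.23
z axis [ 0.001 -0.    -1.   ]
```

View pics/side9c.png

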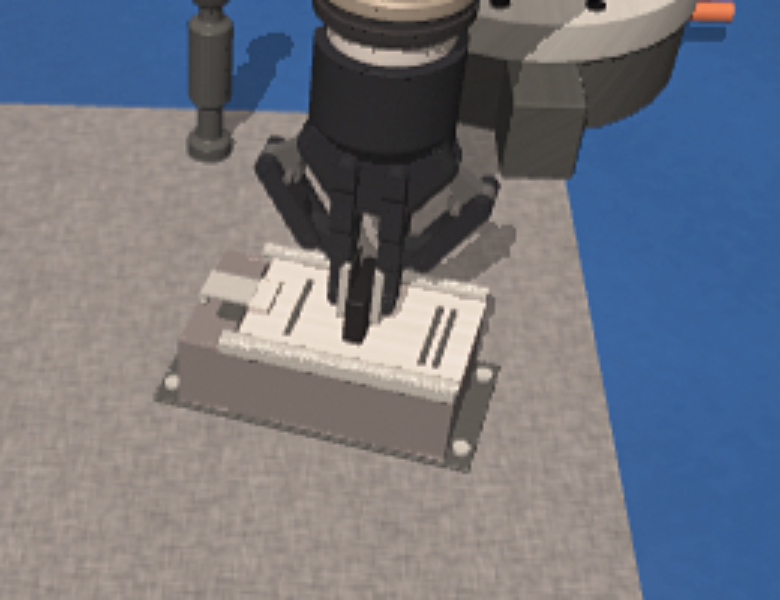

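Call:
{"fn": "play_rows", "kwargs": {
  "slide": [
    [0, 1, 0],
    [0, 2, 0],
    [0, 3, 0],
    [0, 3, 0]
  ],
  "spin": [0, 0, 0, 0],
  "hand": [8, 8, 8, 8]
}}

```text
clock: 6.8
eef_pos: [0.5516, -0.2017, 0.2352]
eef_rot: [-0.001, 0.796, 0.606, -0.001]
ft_force: [-7.4, 2.1, 13.8]
grip_width: 0.0112
```

The force rose at the end stop after about 81.5 mm. I'll ease back 2 mm to relieve it, then open.

Call:
{"fn": "play_rows", "kwargs": {
  "slide": [
    [0, -2, 0],
    [0, -2, 0],
    [0, -2, 0],
    [0, -2, 0],
    [0, -2, 0]
  ],
  "spin": [0, 0, 0, 0, 0],
  "hand": [8, 40, 40, 40, 40]
}}

```text
clock: 7.3
eef_pos: [0.5508, -0.2016, 0.2344]
eef_rot: [-0.0, 0.796, 0.606, -0.0]
ft_force: [1.0, 0.5, 1.3]
grip_width: 0.0398
```

Call:
{"fn": "play_rows", "kwargs": {
  "slide": [
    [0, 0, -10],
    [0, 0, -30],
    [0, 0, -60],
    [0, 0, -100],
    [0, 0, -140]
  ],
  "spin": [0, 0, 0, 0, 0],
  "hand": [40, 40, 40, 40, 40]
}}

```text
clock: 7.8
eef_pos: [0.5506, -0.2014, 0.3765]
eef_rot: [-0.0, 0.795, 0.606, -0.0]
ft_force: [-0.1, -0.8, -0.0]
grip_width: 0.0398
```

Call:
{"fn": "play_rows", "kwargs": {
  "slide": [
    [-40, 0, 0],
    [-80, 0, 0],
    [-120, 0, 0],
    [-160, 0, 0],
    [-160, 0, 0]
  ],
  "spin": [0, 0, 0, 0, 0],
  "hand": [40, 40, 40, 40, 40]
}}

```text
clock: 8.3
eef_pos: [0.505, -0.3627, 0.3751]
eef_rot: [0.001, 0.799, 0.602, -0.002]
ft_force: [-1.2, 0.1, -0.3]
grip_width: 0.0401
```

```bash
python3 - <<'E'
from d import *
delta((.473,-.180,.235),-15.2)
cs,W=rib('side','s10.png');c,_=rib('top','t10.png')
cv2.imwrite('pics/f.png',np.hstack([cv2.resize(cs['pixels'][130:230,290:490,::-1],(400,200)),cv2.resize(c['pixels'][200:400,200:520,::-1],(400,250))[:200]]))
cv2.imwrite('pics/fs.png',cv2.resize(cs['pixels'][130:240,300:460,::-1],None,fx=5,fy=5))
E
```

```text
t 8.3 pos [ 0.505  -0.3627  0.3751] w 0.0401 F [-1.2  0.1 -0.3] tool [167.4 -81.1 139.5] spin -0.78
z axis [-0.001 -0.004 -1.   ]
side rib top n 139 med rgb [43. 39. 39.]
((550.00634765625, -201.61471557617188), (45.61946487426758, 12.06722640991211), 74.41642761230469) [ 0.5503 -0.1991  0.0846] 0.08496550977728816
top rib top n 260 med rgb [60. 57. 53.]
((550.4584350585938, -202.14019775390625), (44.134613037109375, 11.911502838134766), 74.39627075195312) [ 0.5505 -0.2017  0.0831] 0.08312756298274655
```

View pics/fs.png

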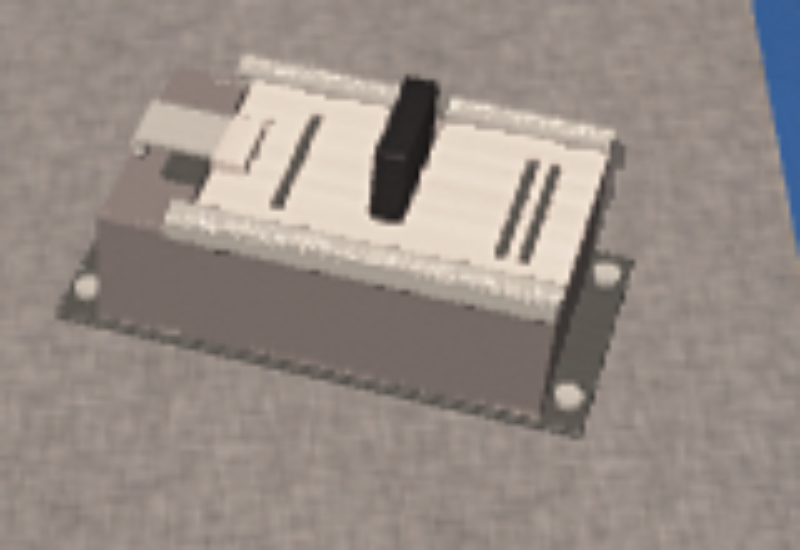

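View pics/t10.png

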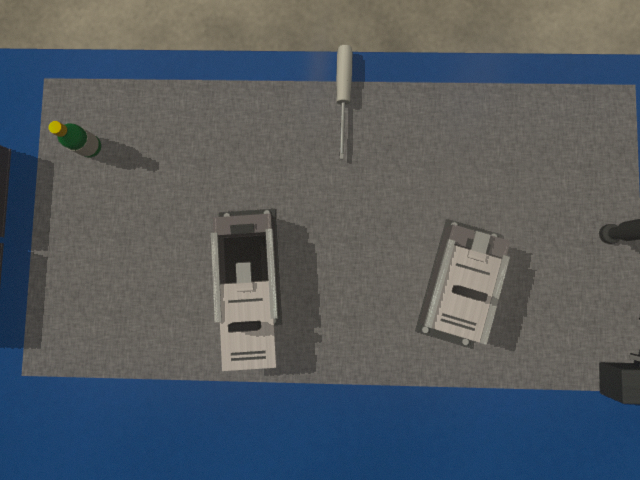

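```bash
python3 - <<'E'
from d import *
for n in("side","top"):
    c,W=rib(n)
    u=np.array([np.cos(np.radians(-15.5)),np.sin(np.radians(-15.5))]); q=W[...,:2]-np.array([.5505,-.2018]); a=q@u; b=q@np.array([-u[1],u[0]])
    for lo in np.arange(.04,.11,.006):
        m=(c["depth"]>0)&(a>lo)&(a<lo+.006)&(abs(b)<.007); print(round(lo,3),m.sum(),np.median(W[m][:,2]).round(4) if m.any() else None,end=" | ")
    print()
E
```

```text
side rib top n 139 med rgb [42. 39. 38.]
((549.7828369140625, -201.4511260986328), (47.99845504760742, 12.372894287109375), 75.5654296875) [ 0.5502 -0.1989  0.0847] 0.085187503980321
0.04 17 0.0553 | 0.046 18 0.0556 | 0.052 16 0.0602 | 0.058 22 0.0603 | 0.064 21 0.06 | 0.07 21 0.0595 | 0.076 17 0.06 | 0.082 26 0.06 | 0.088 19 0.0599 | 0.094 0 None | 0.1 0 None | 0.106 3 0.0011 | 
top rib top n 265 med rgb [60. 57. 53.]
((550.4551391601562, -202.1698455810547), (44.07365417480469, 11.914167404174805), 74.34646606445312) [ 0.5504 -0.2017  0.083 ] 0.08308439038569662
0.04 37 0.0533 | 0.046 38 0.0538 | 0.052 41 0.0583 | 0.058 37 0.0583 | 0.064 36 0.0585 | 0.07 37 0.0583 | 0.076 35 0.0581 | 0.082 39 0.0583 | 0.088 36 0.0585 | 0.094 0 None | 0.1 9 0.0025 | 0.106 28 0.0027 |
```

The tab lies flat and level along its whole length (no upward bend), so the hook is down behind the ledge, and the cover has not crept back. Handing in.

```bash
python3 -c "
from h import *
print(env.job_done())"
```

```text
the job is handed in; nothing more can be done
None
```

I shut the cover of the box with the bush (the right-hand one in the top view), let go and moved the arm clear. I handed the job in at about 8.4 s.

- **Closing:** I gripped the cover's rib across its 12 mm thickness and slid it about 81 mm to its end stop. The push rose to about 6 N on the ledge and fell to almost nothing about 12 mm before the stop, as a click would show. I then eased back 2 mm and opened the fingers.
- **Final position:** In both cameras the rib is 80 mm from where it started, about 1 mm short of the end stop, and it did not move between two looks.
- **Tab:** It lies level along its whole length, so it is not propped up on the ledge. I did not pull on the cover to test the latch.
- **Bush and empty box:** The bush was last seen standing in the box before the cover passed over it. It cannot be seen now. The empty box was not touched and is still open.

No checks failed. The two cameras' height readings differed by about 2 mm, which is within the stated calibration.

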